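Put the check weights back in their block

ROBOT

A 6-joint arm with a two-finger parallel gripper is mounted at the origin on a cart in front of the work surface, level with it; the furniture and walls round the work are solid. World frame = base frame: x ahead of the robot, y to its left, z up, the work surface at z = 0. Lengths are in m, angles in rad, forces in N, time in s.
With the tool pointing down it reaches from about 0.425 to 1.125 m from the base axis. Payload 14.9 kg.
Tool frame: the origin (TCP) lies midway between the tips of the shut fingers; the grasp point (between the pads) lies 19 mm behind it; z points along the fingers, y is the line along which they close (so a half turn about z gives the same grasp; the last joint's range is limited). The gripper opens to 91 mm and grips with 3 to 60 N. Pads are 32 mm wide; open, the fingers measure 118 mm over their backs; the gripper's body (76 mm by 178 mm) begins 60 mm behind the grasp point.
Start: joints at [-1.191, 0.379, 1.734, -0, 1.028, -0.033], TCP at [0.281, -0.641, 0.214] pointing down, gripper open.
Joint ranges: [-2.77, 2.77], [-0.74, 2.19], [0, 2.66], [-1.06, 4.2], [0.31, 2.87], [-3.08, 3.08]. Speed limits (rad/s): [1.89, 1.89, 2.39, 3.14, 3.14, 3.14].

INTERFACE

Orientations are given as a unit quaternion [w, x, y, z].
In Python, from station import * gives the robot as it stands.
- The arm moves only by the tool jog_arm, never from a script. Its arguments are lists of equal length, an entry for each row: "linear": the shift along the tool's x, y, z in cm, a list of three; "dr": the turn, a rotation vector about the tool's x, y, z in degrees, a list of three; "claw": the gripper's target within -1 to 1 (shut at 1, half-way at 0, fully open at -1). A call has 1 to 20 rows; each row shifts and turns the commanded pose from where the row before left it, along the tool's axes as they then stand; what a row does not reach is not made up. A row lasts 1/12 s, in which the tool goes at most 41.7 mm and 7.16 degrees, less where a joint would pass 70% of its speed; a pose out of reach is approached as far as the arm can. A call with a gripper value outside its range is refused whole. The fingers move at their own pace and stop on an object; "squeeze" is the grip in N (left out, the last holds). Time passes only in rows, so rows that do not move let the fingers close. It gives the time, the measured TCP pose, the force, the opening and the grip force at its end, in the units of the state.
- state(): the state, without advancing time (a new reading comes with each control period).
- get_image(name): name is "scene" or "top"; returns (picture, depth): 480x640x3 uint8, red, green, blue; 480x640 float32, m along the optical axis (not along the pixel's ray), 0 where there is no reading.
- get_calibration(name): a dict with "fx", "fy", "cx", "cy" (pixels), "distortion" ([k1, k2, p1, p2, k3] as OpenCV has them; the pictures are not rectified), "T" (4x4, takes a point from camera to world coordinates). Camera axes: x right, y up, looking along -z (the intrinsics and any distortion apply to the point x, -y, -z); pixel columns grow to the right and rows downward; lengths in m; the calibration is good to about 2 mm. A picture is of the moment at which its call begins. get_calibration takes no time and is no camera call.
- sign_off(): hands the job in; it is judged then, once.
The state is a dict: "t": time; "joint_pos": joint angles; "joint_vel": joint speeds; "effort": joint torques, N m; "eef_pos": TCP position; "ee_rot": TCP orientation; "ft_force": force on the tool from outside, world axes, zero at the start; "torque": the same for the moment, N m; "finger_gap": finger opening in m; "gripper_force": force on a finger pad.
Only numpy, scipy, OpenCV 4.12 (cv2) and the standard library are available. Lean on these libraries where they do the work, as an engineer would, in place of code of your own. Each camera call takes 0.05 s, during which the arm holds its last target. There are 200 camera calls.

TASK

The balance check is finished: take the four steel check weights off the balance pan and put each one back upright in its own well of the wooden weight block, so that they stand in a row in order of size, the largest weight in the widest well down to the smallest in the narrowest, each sitting right down on the floor of its well. Do not drop a weight or tip one over, and leave the beaker and the brown bottle where they stand.

Things in the scene. Friction and masses are not known exactly. Their poses are not given: they have to be found in the camera images.
- weight_500g_center (a point): The largest of four plain steel check weights (500 g, solid): an upright cylinder 38 mm in diameter with a 30 mm wide, 10 mm thick knob on a narrower neck, 63 mm high over all. Point: on its axis, half-way up (31.5 mm above its foot); z along the axis. Starts upright on the flat steel pan (158 x 158 mm, 66 mm above the worktop) of a fixed white balance; neighbours 60 to 85 mm apart there.
- weight_200g_center (a point): The second largest of four plain steel check weights (200 g, solid): an upright cylinder 28 mm in diameter with a 23 mm wide, 7.5 mm thick knob on a narrower neck, 45 mm high over all. Point: on its axis, half-way up (22.5 mm above its foot); z along the axis. Starts upright on the flat steel pan (158 x 158 mm, 66 mm above the worktop) of a fixed white balance; neighbours 60 to 85 mm apart there.
- weight_100g_center (a point): The third largest of four plain steel check weights (100 g, solid): an upright cylinder 22 mm in diameter with a 18 mm wide, 6.5 mm thick knob on a narrower neck, 37 mm high over all. Point: on its axis, half-way up (18.5 mm above its foot); z along the axis. Starts upright on the flat steel pan (158 x 158 mm, 66 mm above the worktop) of a fixed white balance; neighbours 60 to 85 mm apart there.
- weight_50g_center (a point): The smallest of four plain steel check weights (50 g, solid): an upright cylinder 18 mm in diameter with a 15 mm wide, 5.5 mm thick knob on a narrower neck, 29 mm high over all. Point: on its axis, half-way up (14.5 mm above its foot); z along the axis. Starts upright on the flat steel pan (158 x 158 mm, 66 mm above the worktop) of a fixed white balance; neighbours 60 to 85 mm apart there.
- well_500g (a point): Centre of the floor of the widest of four round wells in a row in the fixed wooden weight block (76 mm wide, 219 mm long, top 24 mm up): 55 mm bore, mouth flared at 45 degrees to 60 mm, 11 mm deep, floor 13 mm above the worktop. x across the block, y along the row towards the widest well, z up. It is for the 38 mm weight, with finger room round it.
- well_200g (a point): Centre of the floor of the second widest of four round wells in a row in the fixed wooden weight block (76 mm wide, 219 mm long, top 24 mm up): 45 mm bore, mouth flared at 45 degrees to 50 mm, 11 mm deep, floor 13 mm above the worktop. x across the block, y along the row towards the widest well, z up. It is for the 28 mm weight, with finger room round it.
- well_100g (a point): Centre of the floor of the third widest of four round wells in a row in the fixed wooden weight block (76 mm wide, 219 mm long, top 24 mm up): 39 mm bore, mouth flared at 45 degrees to 44 mm, 11 mm deep, floor 13 mm above the worktop. x across the block, y along the row towards the widest well, z up. It is for the 22 mm weight, with finger room round it.
- well_50g (a point): Centre of the floor of the narrowest of four round wells in a row in the fixed wooden weight block (76 mm wide, 219 mm long, top 24 mm up): 35 mm bore, mouth flared at 45 degrees to 40 mm, 11 mm deep, floor 13 mm above the worktop. x across the block, y along the row towards the widest well, z up. It is for the 18 mm weight, with finger room round it.
- beaker: Empty glass beaker, 50 mm wide, 66 mm high, standing on the worktop between the balance and the block; a bystander. Origin at the centre of its underside.
- bottle: Small brown reagent bottle with black cap, 42 mm wide, 88 mm high, standing on the worktop at the right; a bystander. Origin at the centre of its underside.

How it is judged:
By the outcome, as a careful person would: the job done as asked, in the order asked, and still so for the second after the job is handed in, with the robot touching nothing.
It also fails if it takes over 112 s, if anything falls off the work surface, if the arm or the gripper's body presses on something with over 40 N, if the wrist force passes 120 N, or if a joint passes its speed limit or range.

## Working session

There is one attempt and no reset: what is moved stays moved. The work goes in short steps, Python scripts to look and compute and a tool call to move; the robot and the scene stay as the last step left them, time stands still between calls to the robot, and variables do not carry over. Pictures are saved under pics/ and viewed, at most 14 in all, crops included, and the job is handed in when it is done.

Besides the shell and the picture viewer there is one more tool, called after "Call:" by a JSON object that holds its "op" and its "data", one argument or row to a line. jog_arm: Moves the arm, as the interface text tells. Its arguments: {"type":"object","properties":{"linear":{"type":"array"},"dr":{"type":"array"},"claw":{"type":"array"},"squeeze":{"type":"number"}},"required":["linear","dr","claw"]}

```bash
mkdir -p pics; ls; python3 - <<'E'
from station import *
import cv2,numpy as np
print(state())
for n in("scene","top"):
    p,d=get_image(n); cv2.imwrite(f"pics/{n}0.png",p[:,:,::-1]); np.save(f"pics/{n}0.npy",d)
    c=get_calibration(n); print(n,c)
E
```

```text
pics
{'t': 0.0, 'joint_pos': array([-1.19127403e+00,  3.79426483e-01,  1.73475975e+00,  4.44627685e-06,
        1.02848144e+00, -3.32984722e-02]), 'joint_vel': array([ 0.00046682, -0.00139215, -0.0005502 , -0.00127661, -0.00062142,
        0.00016741]), 'effort': array([-1.10119021e-03, -7.63722968e+01, -4.34377277e+01,  6.50063180e-02,
        4.24306886e-02, -9.72790667e-05]), 'eef_pos': array([ 0.28069145, -0.64084148,  0.21328613]), 'ee_rot': array([-5.29806589e-04,  9.78772997e-01,  2.04946656e-01, -9.07107008e-05]), 'ft_force': array([-0.34399627,  0.44561535, -0.01591323]), 'torque': array([ 0.00044685, -0.00388659,  0.00019542]), 'gripper_force': 0.0, 'finger_gap': 0.09128559916159822}
scene {'fx': 608.3117621029, 'fy': 608.3117621029, 'cx': 306.47843623852975, 'cy': 241.27091759606776, 'distortion': array([0.04439968, 0.        , 0.        , 0.        , 0.        ]), 'T': array([[ 0.65830588,  0.41686411, -0.6267836 , -0.54426654],
       [-0.75239684,  0.38991278, -0.53091149, -0.91997233],
       [ 0.02307299,  0.82109216,  0.57032912,  1.02957112],
       [ 0.        ,  0.        ,  0.        ,  1.        ]])}
top {'fx': 476.39023894159595, 'fy': 476.39023894159595, 'cx': 315.98782966172996, 'cy': 239.72930790436874, 'distortion': array([-0.06160244,  0.        ,  0.        ,  0.        ,  0.        ]), 'T': array([[-0.01918329,  0.99296266, -0.11686383,  0.34799501],
       [-0.99942447, -0.02231508, -0.02554933, -0.0591592 ],
       [-0.02797735,  0.11630645,  0.99281926,  1.49823473],
       [ 0.        ,  0.        ,  0.        ,  1.        ]])}
```

View pics/top0.png

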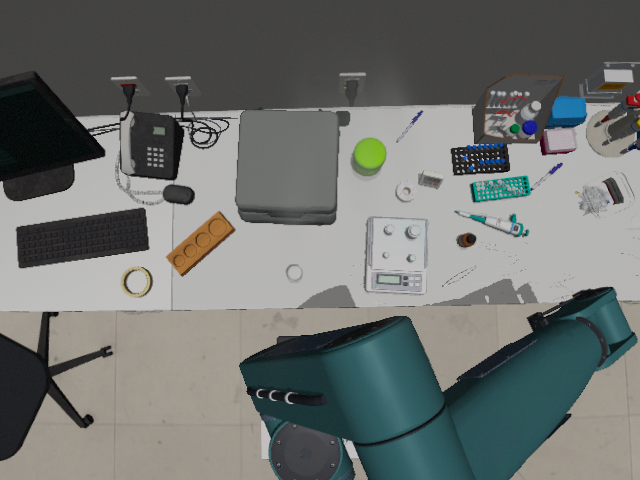

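View pics/scene0.png

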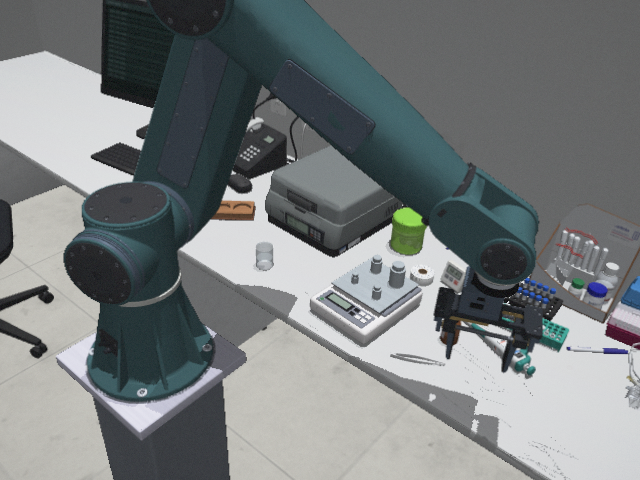

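The top view shows the four weights on the pan at about (390,230), (413,231), (386,255) and (411,258). The block runs from about (172,268) to (230,218), with its widest well at the upper right.

```bash
cat > h.py <<'E'
from station import *
import cv2,numpy as np
def ray(n,uv):
    c=get_calibration(n);K=np.array([[c['fx'],0,c['cx']],[0,c['fy'],c['cy']],[0,0,1]])
    p=cv2.undistortPoints(np.float64([[uv]]),K,c['distortion'])[0,0]
    return c['T'][:3,3],c['T'][:3,:3]@np.array([p[0],-p[1],-1])
def plane(n,uv,z):
    o,d=ray(n,uv);return o+d*(z-o[2])/d[2]
def proj(n,P):
    c=get_calibration(n);K=np.array([[c['fx'],0,c['cx']],[0,c['fy'],c['cy']],[0,0,1]])
    q=c['T'][:3,:3].T@(np.array(P)-c['T'][:3,3]);q=q*[1,-1,-1]
    return cv2.projectPoints(q.reshape(1,1,3),np.zeros(3),np.zeros(3),K,c['distortion'])[0][0,0]
E
python3 - <<'E'
from h import *
p=cv2.imread("pics/top0.png");s=cv2.imread("pics/scene0.png")
R=lambda im,x,y,w,h,k:cv2.resize(im[y:y+h,x:x+w],(w*k,h*k),interpolation=cv2.INTER_CUBIC)
a=R(p,362,210,70,90,6);b=R(p,160,205,75,75,5);b=cv2.copyMakeBorder(b,0,540-375,0,0,cv2.BORDER_CONSTANT)
cv2.imwrite("pics/c1.png",np.hstack([a,b]))
cv2.imwrite("pics/c2.png",R(s,300,240,140,110,5))
hsv=cv2.cvtColor(p,cv2.COLOR_BGR2HSV);m=cv2.inRange(hsv,(8,100,80),(20,255,255));m[:,:160]=0;m[:,240:]=0;m[:205]=0;m[280:]=0
P=cv2.findNonZero(m);r=cv2.minAreaRect(P);bx=cv2.boxPoints(r)
W=np.array([plane("top",q,.024) for q in bx]);print(r,W,W.mean(0),[np.linalg.norm(W[i]-W[i-1]) for i in range(4)])
E
```

```text
((199.84194946289062, 243.199462890625), (25.767230987548828, 70.655029296875), 48.69138717651367) [[0.47793941 0.45642682 0.024     ]
 [0.62266038 0.2877858  0.024     ]
 [0.55947178 0.23332467 0.024     ]
 [0.416049   0.40106996 0.024     ]] [0.51903014 0.34465181 0.024     ] [np.float64(0.08303496722001892), np.float64(0.22222500133402942), np.float64(0.08341951094687156), np.float64(0.2207001997897604)]
```

View pics/c1.png

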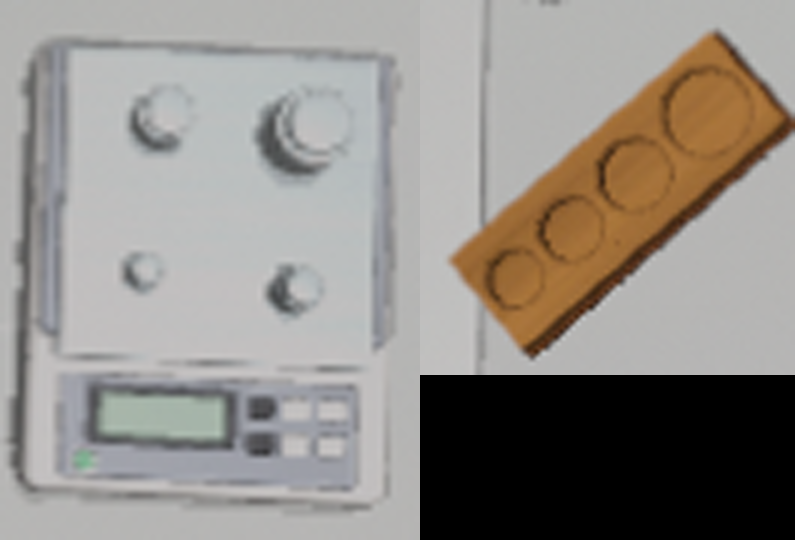

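View pics/c2.png

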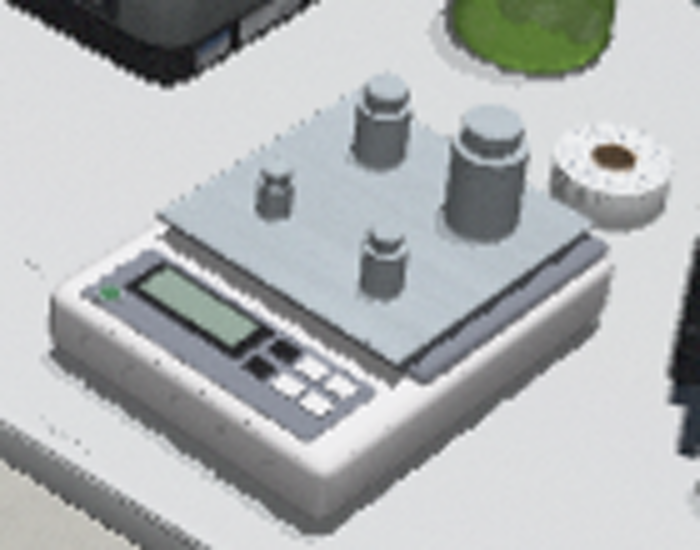

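The crops show knob tops in the top view at about (321,124) for the 500 g, (171,115) for the 200 g, (302,288) for the 100 g and (147,271) for the 50 g. The wells lie in a row from (710,110), the widest, to (515,279), the narrowest.

```bash
python3 - <<'E'
from h import *
un=lambda u,k,x0,y0:np.array([(u[0]+.5)/k-.5+x0,(u[1]+.5)/k-.5+y0])
T={500:(321,122),200:(172,114),100:(304,287),50:(147,270)}
S={500:(493,122),200:(387,90),100:(386,240),50:(276,176)}
H={500:.063,200:.045,100:.037,50:.029}
for k in T:
    t=un(T[k],6,362,210);s=un(S[k],5,300,240);z=.066+H[k]
    print(k,plane("top",t,z).round(4),plane("scene",s,z).round(4))
W={500:(290,110),200:(216,174),100:(152,229),50:(96,278)}
w={k:plane("top",un(W[k],5,160,205),.024) for k in W}
for k in w:print(k,w[k].round(4))
l=list(w.values());print([np.linalg.norm(l[i]-l[i+1]).round(4) for i in range(3)],np.degrees(np.arctan2(*(l[0]-l[3])[1::-1])))
# depth-based knob tops: top camera points within z band
for n in("top","scene"):
    d=np.load(f"pics/{n}0.npy");c=get_calibration(n)
    b=(362,430,210,275) if n=="top" else (325,425,250,305)
    pts=[]
    for v in range(b[2],b[3]):
        for u in range(b[0],b[1]):
            if d[v,u]>0:
                o,r=ray(n,(u,v));pts.append(o+r*d[v,u])
    pts=np.array(pts);print(n,"median z",np.median(pts[:,2]))
    for k in T:
        e=plane("top",un(T[k],6,362,210),.066+H[k])
        q=pts[(abs(pts[:,2]-e[2])<.004)&(np.hypot(*(pts-e)[:,:2].T)<.025)]
        print(k,len(q),q.mean(0).round(4) if len(q) else '', ((q.min(0)+q.max(0))/2).round(4) if len(q) else '')
E
```

```text
500 [ 0.5313 -0.3112  0.129 ] [ 0.5264 -0.3125  0.129 ]
200 [ 0.5393 -0.2419  0.111 ] [ 0.5335 -0.245   0.111 ]
100 [ 0.4538 -0.3042  0.103 ] [ 0.4425 -0.3107  0.103 ]
50 [ 0.4644 -0.2289  0.095 ] [ 0.4548 -0.2352  0.095 ]
500 [0.5702 0.2883 0.024 ]
200 [0.5306 0.3353 0.024 ]
100 [0.4966 0.3758 0.024 ]
50 [0.4664 0.4113 0.024 ]
[np.float64(0.0614), np.float64(0.0529), np.float64(0.0466)] -49.84633973608951Traceback (most recent call last):
  File "<stdin>", line 21, in <module>
  File "h.py", line 4, in ray
    c=get_calibration(n);K=np.array([[c['fx'],0,c['cx']],[0,c['fy'],c['cy']],[0,0,1]])
ValueError: time passes only in moves, steps and waits
```

```bash
sed -i 's/^import cv2.*/&\nfrom functools import lru_cache\nget_calibration=lru_cache(None)(get_calibration)/' h.py; python3 - <<'E'
from h import *
H={500:.063,200:.045,100:.037,50:.029}
E={500:(.531,-.311),200:(.538,-.242),100:(.452,-.305),50:(.463,-.230)}
for n in("top","scene"):
    d=np.load(f"pics/{n}0.npy")
    b=(362,430,210,275) if n=="top" else (325,425,245,315)
    pts=[];uv=[]
    for v in range(b[2],b[3]):
        for u in range(b[0],b[1]):
            if d[v,u]>0:
                o,r=ray(n,(u,v));pts.append(o+r*d[v,u]);uv.append((u,v))
    pts=np.array(pts);uv=np.array(uv);print(n,"pan z",np.median(pts[:,2]))
    for k in H:
        z=.066+H[k];m=np.hypot(*(pts[:,:2]-E[k]).T)<.03
        q=pts[m&(abs(pts[:,2]-z)<.003)];b=pts[m&(pts[:,2]>.072)]
        print(k,len(q),q.mean(0).round(4) if len(q) else '',((q.min(0)+q.max(0))/2).round(4) if len(q) else '','maxz',b[:,2].max().round(4), len(b),((b.min(0)+b.max(0))/2).round(4))
E
```

```text
top pan z 0.06312138225354469
500 57 [ 0.532  -0.3101  0.1286] [ 0.5325 -0.3096  0.129 ] maxz 0.1342 165 [ 0.5309 -0.3098  0.1031]
200 33 [ 0.5405 -0.2398  0.1107] [ 0.5413 -0.2399  0.1107] maxz 0.1163 90 [ 0.5323 -0.2414  0.0943]
100 22 [ 0.4538 -0.3035  0.1025] [ 0.4535 -0.3035  0.1023] maxz 0.1047 53 [ 0.4462 -0.3021  0.0886]
50 11 [ 0.4665 -0.2301  0.0945] [ 0.4662 -0.2304  0.0948] maxz 0.0988 44 [ 0.465  -0.2297  0.0854]
scene pan z 0.048380142513249624
500 55 [ 0.5269 -0.3133  0.1281] [ 0.5275 -0.3129  0.129 ] maxz 0.1325 345 [ 0.5269 -0.3126  0.1023]
200 34 [ 0.5345 -0.2444  0.1103] [ 0.5355 -0.2446  0.1108] maxz 0.1143 162 [ 0.5352 -0.2434  0.0936]
100 25 [ 0.4472 -0.3078  0.1027] [ 0.4483 -0.3065  0.1027] maxz 0.1052 112 [ 0.4493 -0.3058  0.0887]
50 9 [ 0.4622 -0.2295  0.0946] [ 0.4626 -0.2293  0.0951] maxz 0.098 62 [ 0.4613 -0.2316  0.0853]
```

```bash
python3 - <<'E'
from h import *
d=np.load("pics/top0.npy")
for nm,b in dict(case=(225,350,100,235),green=(350,392,132,180),beaker=(280,308,258,288),bottle=(452,480,228,252)).items():
    P=[]
    for v in range(b[2],b[3]):
        for u in range(b[0],b[1]):
            o,r=ray("top",(u,v));P.append(o+r*d[v,u])
    P=np.array(P);q=P[(P[:,2]>.03)&(P[:,0]<.95)]
    print(nm,len(q),q.min(0).round(3),np.percentile(q,99,axis=0).round(3), q[q[:,2]>.1][:,0].min().round(3) if (q[:,2]>.1).any() else '')
E
```

```text
case 11505 [ 0.348 -0.135  0.03 ] [0.904 0.198 0.175] 0.348
green 950 [ 0.348 -0.237  0.03 ] [ 0.816 -0.141  0.114] 0.348
beaker 131 [ 0.348 -0.059  0.03 ] [0.445 0.07  1.07 ] 0.348
bottle 178 [ 0.348 -0.5    0.03 ] [ 0.528 -0.059  1.498] 0.348
```

Call:
{"op": "jog_arm", "data": {
  "linear": [
    [0,0,0],
    [0,0,0],
    [0,0,0],
    [0,0,0],
    [0,0,0],
    [0,0,0],
    [0,0,0],
    [0,0,0],
    [0,0,0],
    [0,0,0],
    [0,0,0],
    [0,0,0],
    [0,0,0],
    [0,0,0],
    [0,0,0],
    [0,0,0],
    [0,0,0]
  ],
  "dr": [
    [0,0,-7.117],
    [0,0,-7.117],
    [0,0,-7.117],
    [0,0,-7.117],
    [0,0,-7.117],
    [0,0,-7.117],
    [0,0,-7.117],
    [0,0,-7.117],
    [0,0,-7.117],
    [0,0,-7.117],
    [0,0,-7.117],
    [0,0,-7.117],
    [0,0,-7.117],
    [0,0,-7.117],
    [0,0,-7.117],
    [0,0,0],
    [0,0,0]
  ],
  "claw": [-1,-1,-1,-1,-1,-1,-1,-1,-1,-1,-1,-1,-1,-1,-1,-1,-1]
}}

```text
t: 1.52
eef_pos: [0.2808, -0.6411, 0.2137]
ee_rot: [-0.0, 0.421, 0.907, 0.0]
ft_force: [-0.5, -0.0, -0.7]
finger_gap: 0.0909
gripper_force: 0.0
```

Call:
{"op": "jog_arm", "data": {
  "linear": [
    [0.38,1.68,0],
    [0.76,3.354,0],
    [0.76,3.354,0],
    [0.76,3.354,0],
    [0.76,3.354,0],
    [0.76,3.354,0],
    [0.76,3.354,0],
    [0.76,3.354,0],
    [0.76,3.354,0],
    [0.76,3.354,0],
    [0.76,3.354,0],
    [0.76,3.354,0],
    [0.38,1.68,0],
    [0,0,1.8],
    [0,0,1.8],
    [0,0,1.5],
    [0,0,0],
    [0,0,0]
  ],
  "dr": [
    [0,0,0],
    [0,0,0],
    [0,0,0],
    [0,0,0],
    [0,0,0],
    [0,0,0],
    [0,0,0],
    [0,0,0],
    [0,0,0],
    [0,0,0],
    [0,0,0],
    [0,0,0],
    [0,0,0],
    [0,0,0],
    [0,0,0],
    [0,0,0],
    [0,0,0],
    [0,0,0]
  ],
  "claw": [-0.32,-0.32,-0.32,-0.32,-0.32,-0.32,-0.32,-0.32,-0.32,-0.32,-0.32,-0.32,-0.32,-0.32,-0.32,-0.32,-0.32,-0.32],
  "squeeze": 25
}}

```text
t: 3.02
eef_pos: [0.5279, -0.3101, 0.1626]
ee_rot: [-0.001, 0.42, 0.907, 0.0]
ft_force: [1.1, 0.1, 0.5]
finger_gap: 0.0601
gripper_force: 0.0
```

```bash
cat > v.py <<'E'
from h import *
import sys
b=sys.argv[1]
out=[]
s=get_image("scene")[0][:,:,::-1]; np.save("pics/last.npy",s)
x,y,w,h,k=map(int,sys.argv[2:7])
im=cv2.resize(s[y:y+h,x:x+w],(w*k,h*k),interpolation=cv2.INTER_CUBIC);cv2.imwrite(f"pics/{b}.png",im)
st=state();print(st['eef_pos'],st['finger_gap'])
E
python3 v.py a1 300 180 160 120 5
```

```text
[ 0.52837843 -0.3106093   0.16347145] 0.059845418064519165
```

View pics/a1.png

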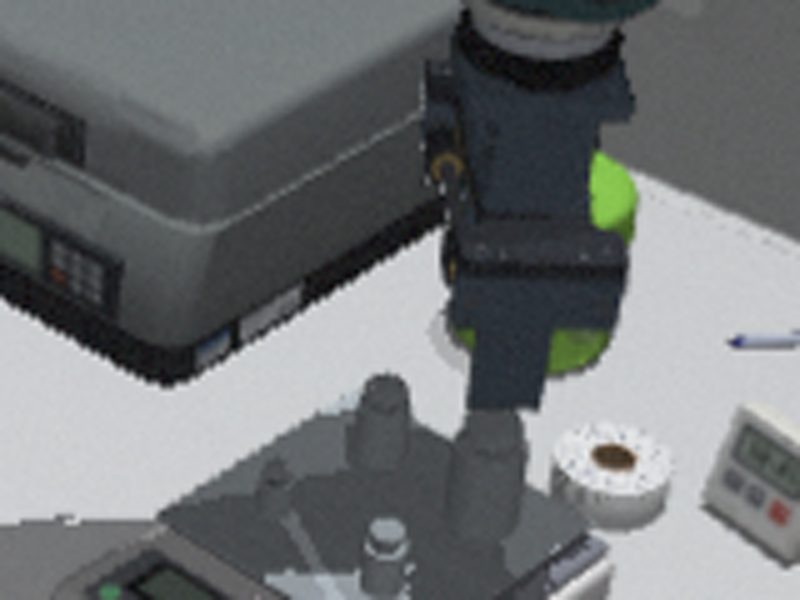

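The near finger's tip spans (471,401) to (540,409) in the crop, directly above the 500 g weight, whose top is near (493,420). I compare this with the projection to get the scene camera's lateral bias.

```bash
python3 - <<'E'
from h import *
st=state();t=st['eef_pos'];ex=np.array([-.6455,.7638,0]);ey=np.array([.7638,.6455,0])
un=lambda u,k,x0,y0:np.array([(u[0]+.5)/k-.5+x0,(u[1]+.5)/k-.5+y0])
for off in(.030,.0435):
    for s in(.016,-.016):
        print(off,s,(proj("scene",t-ey*off+ex*s)-[300,180])*5)
print(plane("scene",un((505.5,405),5,300,180),t[2])-t)
p,d=get_image("top");cv2.imwrite("pics/t1.png",cv2.resize(p[180:300,340:480,::-1],(700,600),interpolation=cv2.INTER_CUBIC))
E
```

```text
0.03 0.016 [471.15039933 395.79810049]
0.03 -0.016 [537.78066534 397.73784274]
0.0435 0.016 [474.0243099  412.59714742]
0.0435 -0.016 [541.16685635 414.55744224]
[-2.74521562e-02 -2.18649508e-02  5.55111512e-17]
```

View pics/t1.png

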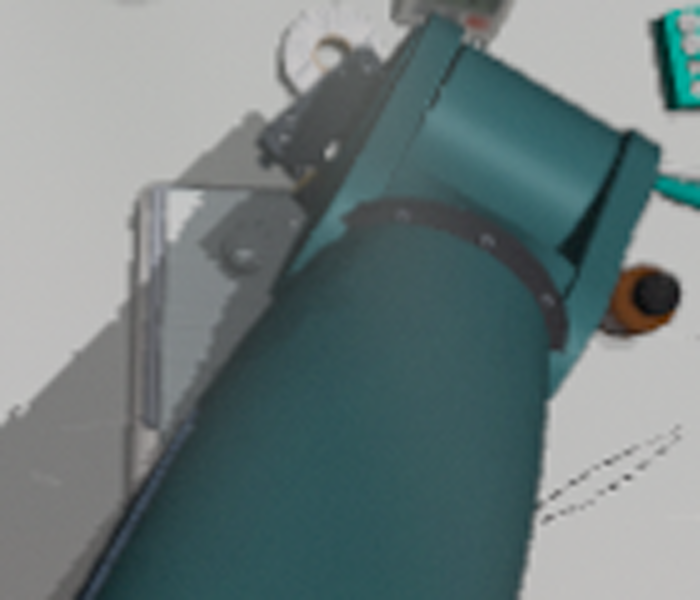

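The top view is mostly blocked by the arm. The bottle is still upright at about (655,293) in that crop, and the lateral agreement is good, so I descend and grasp.

Call:
{"op": "jog_arm", "data": {
  "linear": [
    [-0.15,0.04,0.5],
    [0,0,1.5],
    [0,0,1.5],
    [0,0,1.5],
    [0,0,1.5],
    [0,0,1.2],
    [0,0,0.65],
    [0,0,0],
    [0,0,0],
    [0,0,0]
  ],
  "dr": [
    [0,0,0],
    [0,0,0],
    [0,0,0],
    [0,0,0],
    [0,0,0],
    [0,0,0],
    [0,0,0],
    [0,0,0],
    [0,0,0],
    [0,0,0]
  ],
  "claw": [-0.32,-0.32,-0.32,-0.32,-0.32,-0.32,-0.32,-0.32,-0.32,-0.32]
}}

```text
t: 3.95
eef_pos: [0.53, -0.3121, 0.0803]
ee_rot: [0.001, 0.419, 0.908, -0.0]
ft_force: [-0.3, 0.2, 0.4]
finger_gap: 0.06
gripper_force: 0.0
```

```bash
python3 v.py a2 320 210 120 110 5
```

```text
[ 0.53003981 -0.3120619   0.08035095] 0.060265171199096475
```

View pics/a2.png

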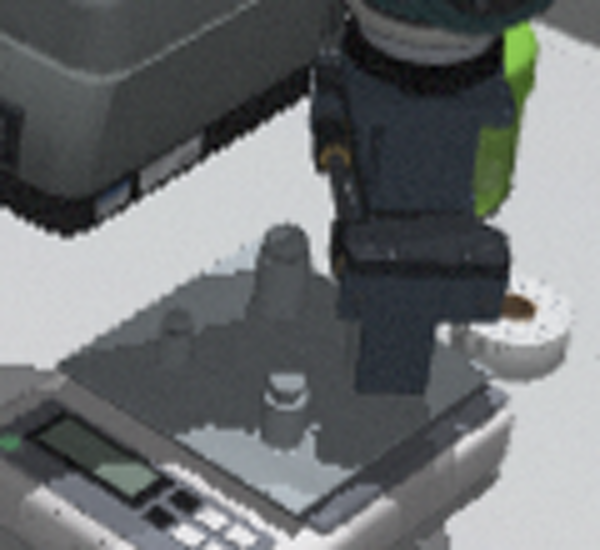

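The weight is hidden behind the near finger, as expected, and the other weights are clear. I close slowly, then lift slightly.

Call:
{"op": "jog_arm", "data": {
  "linear": [
    [0,0,0],
    [0,0,0],
    [0,0,0],
    [0,0,0],
    [0,0,0],
    [0,0,0],
    [0,0,0],
    [0,0,0],
    [0,0,0],
    [0,0,0],
    [0,0,-0.3],
    [0,0,-0.7],
    [0,0,-1],
    [0,0,-2],
    [0,0,-2],
    [0,0,-2],
    [0,0,-2],
    [0,0,-2],
    [0,0,0],
    [0,0,0]
  ],
  "dr": [
    [0,0,0],
    [0,0,0],
    [0,0,0],
    [0,0,0],
    [0,0,0],
    [0,0,0],
    [0,0,0],
    [0,0,0],
    [0,0,0],
    [0,0,0],
    [0,0,0],
    [0,0,0],
    [0,0,0],
    [0,0,0],
    [0,0,0],
    [0,0,0],
    [0,0,0],
    [0,0,0],
    [0,0,0],
    [0,0,0]
  ],
  "claw": [-0.1,0.0,0.05,0.1,0.14,0.18,0.25,0.4,0.5,0.5,0.5,0.5,0.5,0.5,0.5,0.5,0.5,0.5,0.5,0.5],
  "squeeze": 30
}}

```text
t: 5.67
eef_pos: [0.5298, -0.312, 0.2005]
ee_rot: [0.001, 0.419, 0.908, -0.0]
ft_force: [-0.1, 0.0, -6.3]
finger_gap: 0.0375
gripper_force: 30.0
```

```bash
python3 v.py a3 320 150 120 110 5
```

```text
[ 0.52917459 -0.31154471  0.19909959] 0.037180167997036835
```

View pics/a3.png

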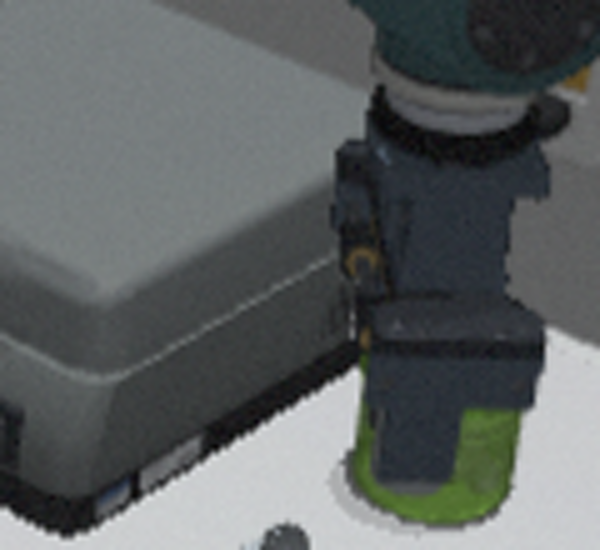

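Call:
{"op": "jog_arm", "data": {
  "linear": [
    [0.64,0.61,-1],
    [1.27,1.22,-1],
    [1.91,1.84,-1],
    [2.54,2.446,0],
    [2.54,2.446,0],
    [2.54,2.446,0],
    [2.54,2.446,0],
    [2.54,2.446,0],
    [2.54,2.446,0],
    [2.54,2.446,0],
    [2.54,2.446,0],
    [2.54,2.446,0],
    [2.54,2.446,0],
    [2.54,2.446,0],
    [2.54,2.446,0],
    [2.54,2.446,0],
    [2.54,2.446,0],
    [1.91,1.84,0],
    [1.27,1.22,0],
    [0.64,0.61,0]
  ],
  "dr": [
    [0,0,0],
    [0,0,0],
    [0,0,0],
    [0,0,0],
    [0,0,0],
    [0,0,0],
    [0,0,0],
    [0,0,0],
    [0,0,0],
    [0,0,0],
    [0,0,0],
    [0,0,0],
    [0,0,0],
    [0,0,0],
    [0,0,0],
    [0,0,0],
    [0,0,0],
    [0,0,0],
    [0,0,0],
    [0,0,0]
  ],
  "claw": [0.5,0.5,0.5,0.5,0.5,0.5,0.5,0.5,0.5,0.5,0.5,0.5,0.5,0.5,0.5,0.5,0.5,0.5,0.5,0.5]
}}

```text
t: 7.38
eef_pos: [0.5651, 0.2891, 0.2285]
ee_rot: [-0.001, 0.419, 0.908, -0.001]
ft_force: [-0.2, 0.2, -4.6]
finger_gap: 0.0374
gripper_force: 30.0
```

Call:
{"op": "jog_arm", "data": {
  "linear": [
    [0,0,1],
    [0,0,2.5],
    [0,0,2.5],
    [0,0,2.5],
    [0,0,2.5],
    [0,0,2],
    [0,0,0.5],
    [0,0,0],
    [0,0,0]
  ],
  "dr": [
    [0,0,0],
    [0,0,0],
    [0,0,0],
    [0,0,0],
    [0,0,0],
    [0,0,0],
    [0,0,0],
    [0,0,0],
    [0,0,0]
  ],
  "claw": [0.5,0.5,0.5,0.5,0.5,0.5,0.5,0.5,0.5]
}}

```text
t: 8.13
eef_pos: [0.5663, 0.2863, 0.0948]
ee_rot: [-0.0, 0.42, 0.908, -0.0]
ft_force: [0.9, 0.1, -3.8]
finger_gap: 0.0372
gripper_force: 30.0
```

```bash
python3 - <<'E'
from h import *
print(state()['eef_pos'])
p=get_image("top")[0][:,:,::-1];s=get_image("scene")[0][:,:,::-1]
R=lambda im,x,y,w,h,k:cv2.resize(im[y:y+h,x:x+w],(w*k,h*k),interpolation=cv2.INTER_CUBIC)
cv2.imwrite("pics/b1.png",np.hstack([R(p,160,190,90,100,4),R(s,150,140,110,100,4)]))
E
```

```text
[0.56628806 0.28627371 0.09480499]
```

View pics/b1.png

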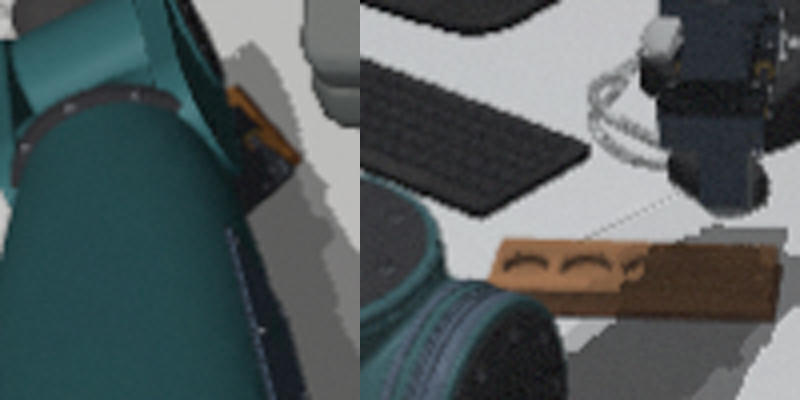

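The scene crop shows the block's top face from about (505,238) to (782,243) along the back edge, with the held weight above the right end. I use it to cross-check the well position.

```bash
python3 - <<'E'
from h import *
ex=np.array([-.6455,.7638,0]);ey=np.array([.7638,.6455,0])
f=lambda u:np.array([(u[0]-360+.5)/4-.5+150,(u[1]+.5)/4-.5+140])
for nm,u in dict(LB=(505,238),RB=(782,243),LF=(490,285),RF=(775,292)).items():
    P=plane("scene",f(u),.024);print(nm,P.round(4),(P@ex).round(4),(P@ey).round(4))
for w in((.5702,.2883),(.5306,.3353),(.4966,.3758),(.4664,.4113)):
    w=np.array([*w,0]);print(w@ex,w@ey)
t=state()['eef_pos'];print('tcp',t@ex,t@ey)
E
```

```text
LB [0.4753 0.4517 0.024 ] 0.0382 0.6546
RB [0.621  0.2869 0.024 ] -0.1818 0.6595
LF [0.4221 0.4052 0.024 ] 0.0371 0.584
RF [0.5654 0.2386 0.024 ] -0.1827 0.5859
-0.14786056 0.62161641
-0.08640015999999998 0.62170843
-0.03351925999999996 0.6218819800000001
0.01308974000000004 0.6217304699999999
tcp -0.1468636236219653 0.6181549665055164
```

Call:
{"op": "jog_arm", "data": {
  "linear": [
    [-0.1,0.28,0],
    [0,0,1],
    [0,0,1.5],
    [0,0,1.5],
    [0,0,1.2],
    [0,0,0.6],
    [0,0,0.4],
    [0,0,0],
    [0,0,0]
  ],
  "dr": [
    [0,0,0],
    [0,0,0],
    [0,0,0],
    [0,0,0],
    [0,0,0],
    [0,0,0],
    [0,0,0],
    [0,0,0],
    [0,0,0]
  ],
  "claw": [0.5,0.5,0.5,0.5,0.5,0.5,0.5,0.5,0.5]
}}

```text
t: 8.98
eef_pos: [0.569, 0.2879, 0.0324]
ee_rot: [-0.0, 0.419, 0.908, -0.0]
ft_force: [-0.2, 0.9, -5.1]
finger_gap: 0.0374
gripper_force: 30.0
```

Call:
{"op": "jog_arm", "data": {
  "linear": [
    [0,0,0.1],
    [0,0,0.1],
    [0,0,0.1],
    [0,0,0]
  ],
  "dr": [
    [0,0,0],
    [0,0,0],
    [0,0,0],
    [0,0,0]
  ],
  "claw": [0.5,0.5,0.5,0.5]
}}

```text
t: 9.32
eef_pos: [0.569, 0.2878, 0.0296]
ee_rot: [0.0, 0.419, 0.908, 0.0]
ft_force: [-0.1, -0.2, -5.2]
finger_gap: 0.0373
gripper_force: 30.0
```

Call:
{"op": "jog_arm", "data": {
  "linear": [
    [0,0,0.07],
    [0,0,0.07],
    [0,0,0.06],
    [0,0,0]
  ],
  "dr": [
    [0,0,0],
    [0,0,0],
    [0,0,0],
    [0,0,0]
  ],
  "claw": [0.5,0.5,0.5,0.5]
}}

```text
t: 9.65
eef_pos: [0.5688, 0.2878, 0.0273]
ee_rot: [-0.0, 0.419, 0.908, -0.0]
ft_force: [-0.1, -0.5, -5.2]
finger_gap: 0.0373
gripper_force: 30.0
```

Call:
{"op": "jog_arm", "data": {
  "linear": [
    [0,0,0.04],
    [0,0,0.04],
    [0,0,0]
  ],
  "dr": [
    [0,0,0],
    [0,0,0],
    [0,0,0]
  ],
  "claw": [0.5,0.5,0.5]
}}

```text
t: 9.9
eef_pos: [0.5689, 0.2878, 0.0266]
ee_rot: [-0.0, 0.419, 0.908, -0.0]
ft_force: [-0.7, 0.0, -4.7]
finger_gap: 0.0374
gripper_force: 30.0
```

Call:
{"op": "jog_arm", "data": {
  "linear": [
    [0,0,0.04],
    [0,0,0.03],
    [0,0,0]
  ],
  "dr": [
    [0,0,0],
    [0,0,0],
    [0,0,0]
  ],
  "claw": [0.5,0.5,0.5]
}}

```text
t: 10.15
eef_pos: [0.5689, 0.2878, 0.0265]
ee_rot: [-0.0, 0.419, 0.908, -0.0]
ft_force: [-3.3, -2.0, 5.2]
finger_gap: 0.0375
gripper_force: 30.0
```

Contact is felt. I release slowly and raise the arm.

Call:
{"op": "jog_arm", "data": {
  "linear": [
    [0,0,0],
    [0,0,0],
    [0,0,0],
    [0,0,0],
    [0,0,0],
    [0,0,0],
    [0,0,-0.5],
    [0,0,-1.5],
    [0,0,-2.5],
    [0,0,-3],
    [0,0,-3],
    [0,0,-3],
    [0,0,-3],
    [0,0,-2],
    [0,0,-1]
  ],
  "dr": [
    [0,0,0],
    [0,0,0],
    [0,0,0],
    [0,0,0],
    [0,0,0],
    [0,0,0],
    [0,0,0],
    [0,0,0],
    [0,0,0],
    [0,0,0],
    [0,0,0],
    [0,0,0],
    [0,0,0],
    [0,0,0],
    [0,0,0]
  ],
  "claw": [0.16,0.13,0.08,0.0,-0.1,-0.3,-0.32,-0.32,-0.32,-0.32,-0.32,-0.32,-0.32,-0.32,-0.32]
}}

```text
t: 11.4
eef_pos: [0.57, 0.2884, 0.2255]
ee_rot: [0.002, 0.419, 0.908, 0.002]
ft_force: [-0.5, 0.3, -0.2]
finger_gap: 0.0602
gripper_force: 0.0
```

```bash
python3 - <<'E'
from h import *
ex=np.array([-.6455,.7638,0]);ey=np.array([.7638,.6455,0])
t=state()['eef_pos'];print(t)
# plan from current to 200g at averaged ey, lateral mean
for nm,P in {200:(.537,-.2422,.2295),100:(.4513,-.305,.2),50:(.4642,-.2298,.2)}.items():
    d=np.array(P)-t;print(nm,d@ex*100,d@ey*100)
s=get_image("scene")[0][:,:,::-1];cv2.imwrite("pics/b2.png",cv2.resize(s[180:240,150:270],(720,360),interpolation=cv2.INTER_CUBIC))
E
```

```text
[0.57000547 0.28836018 0.22551723]
200 -38.39368357575275 -36.76861802557808
100 -37.65841257575275 -47.368124025578076
50 -32.74733157575275 -41.528662025578086
```

View pics/b2.png

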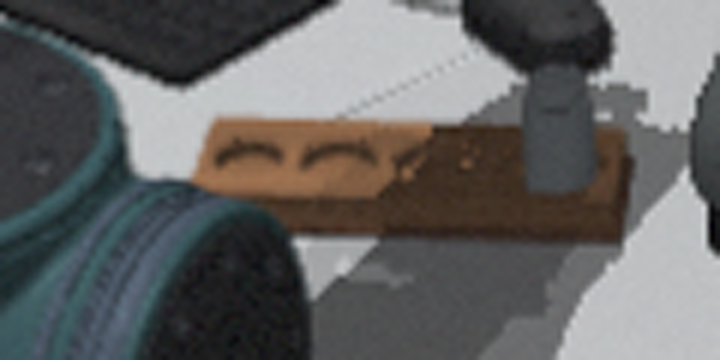

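The 500 g weight stands upright in the widest well, with its base at about (560,185) in the crop. The 200 g is next.

Call:
{"op": "jog_arm", "data": {
  "linear": [
    [-0.6,-0.575,0],
    [-1.2,-1.15,0],
    [-1.8,-1.72,0],
    [-2.4,-2.298,0],
    [-2.4,-2.298,0],
    [-2.4,-2.298,0],
    [-2.4,-2.298,0],
    [-2.4,-2.298,0],
    [-2.4,-2.298,0],
    [-2.4,-2.298,0],
    [-2.4,-2.298,0],
    [-2.4,-2.298,0],
    [-2.4,-2.298,0],
    [-2.4,-2.298,0],
    [-2.4,-2.298,0],
    [-2.4,-2.298,0],
    [-1.8,-1.72,0],
    [-1.2,-1.15,0],
    [-0.6,-0.575,0],
    [0,0,0]
  ],
  "dr": [
    [0,0,0],
    [0,0,0],
    [0,0,0],
    [0,0,0],
    [0,0,0],
    [0,0,0],
    [0,0,0],
    [0,0,0],
    [0,0,0],
    [0,0,0],
    [0,0,0],
    [0,0,0],
    [0,0,0],
    [0,0,0],
    [0,0,0],
    [0,0,0],
    [0,0,0],
    [0,0,0],
    [0,0,0],
    [0,0,0]
  ],
  "claw": [-0.1,-0.1,-0.1,-0.1,-0.1,-0.1,-0.1,-0.1,-0.1,-0.1,-0.1,-0.1,-0.1,-0.1,-0.1,-0.1,-0.1,-0.1,-0.1,-0.1]
}}

```text
t: 13.12
eef_pos: [0.5364, -0.2443, 0.2195]
ee_rot: [-0.001, 0.42, 0.907, -0.0]
ft_force: [0.9, 0.2, 0.2]
finger_gap: 0.0504
gripper_force: 0.0
```

Call:
{"op": "jog_arm", "data": {
  "linear": [
    [0,0,1],
    [0,0,2],
    [0,0,3],
    [0,0,3],
    [0,0,1.5],
    [0,0,0],
    [0,0,0],
    [0,0,0]
  ],
  "dr": [
    [0,0,0],
    [0,0,0],
    [0,0,0],
    [0,0,0],
    [0,0,0],
    [0,0,0],
    [0,0,0],
    [0,0,0]
  ],
  "claw": [-0.1,-0.1,-0.1,-0.1,-0.1,-0.1,-0.1,-0.1]
}}

```text
t: 13.78
eef_pos: [0.5383, -0.2424, 0.1167]
ee_rot: [0.0, 0.419, 0.908, 0.0]
ft_force: [-0.4, 0.5, 0.5]
finger_gap: 0.0506
gripper_force: 0.0
```

```bash
python3 - <<'E'
from h import *
ex=np.array([-.6455,.7638,0]);ey=np.array([.7638,.6455,0])
t=state()['eef_pos'];print(t,state()['finger_gap'])
d=np.array((.537,-.2422,.0797))-t;print(d@ex*100,d@ey*100,d[2]*100)
s=get_image("scene")[0][:,:,::-1];p=get_image("top")[0][:,:,::-1]
R=lambda im,x,y,w,h,k:cv2.resize(im[y:y+h,x:x+w],(w*k,h*k),interpolation=cv2.INTER_CUBIC)
cv2.imwrite("pics/d1.png",np.hstack([R(s,310,200,100,120,4),R(p,360,180,90,120,4)]))
E
```

```text
[ 0.53834172 -0.24244748  0.11667437] 0.050560118869702096
0.10551071165080203 -0.0865053671947035 -3.697437067013193
```

View pics/d1.png

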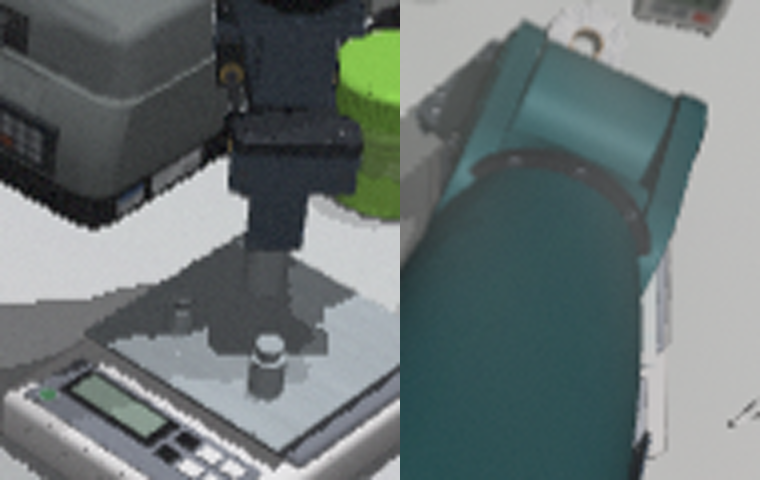

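The near finger sits at about x=276 in the crop and the weight at about x=267. I check this against projections before descending.

```bash
python3 - <<'E'
from h import *
ey=np.array([.7638,.6455,0]);t=state()['eef_pos']
f=lambda P:(proj("scene",P)-[310,200])*4+1.5
print(f(t-ey*.032),f((.537,-.2422,.066)),f((.537,-.2422,.09)),f((.4513,-.305,.085)),f((.4642,-.2298,.08)))
E
```

```text
[276.40090041 249.08187286] [262.97622792 283.43656108] [266.22160461 253.95488366] [266.87744219 364.09774265] [181.33642353 309.13307635]
```

Call:
{"op": "jog_arm", "data": {
  "linear": [
    [0.1,-0.08,0.7],
    [0,0,1.2],
    [0,0,1.2],
    [0,0,0.55],
    [0,0,0],
    [0,0,0],
    [0,0,0],
    [0,0,0],
    [0,0,0],
    [0,0,0],
    [0,0,0],
    [0,0,0],
    [0,0,0],
    [0,0,0],
    [0,0,-0.3],
    [0,0,-0.7],
    [0,0,-1],
    [0,0,0],
    [0,0,0]
  ],
  "dr": [
    [0,0,0],
    [0,0,0],
    [0,0,0],
    [0,0,0],
    [0,0,0],
    [0,0,0],
    [0,0,0],
    [0,0,0],
    [0,0,0],
    [0,0,0],
    [0,0,0],
    [0,0,0],
    [0,0,0],
    [0,0,0],
    [0,0,0],
    [0,0,0],
    [0,0,0],
    [0,0,0],
    [0,0,0]
  ],
  "claw": [-0.1,-0.1,-0.1,-0.1,-0.1,-0.1,0.1,0.2,0.26,0.32,0.36,0.4,0.5,0.6,0.6,0.6,0.6,0.6,0.6],
  "squeeze": 25
}}

```text
t: 15.47
eef_pos: [0.537, -0.2429, 0.1003]
ee_rot: [0.001, 0.419, 0.908, -0.0]
ft_force: [0.6, -0.1, -1.7]
finger_gap: 0.0272
gripper_force: 25.0
```

```bash
python3 - <<'E'
from h import *
ex=np.array([-.6455,.7638,0]);ey=np.array([.7638,.6455,0])
t=state()['eef_pos'];print(t,state()['finger_gap'])
for e in(-.0864,-.0335,.0131):print((e-t@ex)*100,(.6207-t@ey)*100)
E
```

```text
[ 0.53697333 -0.24286758  0.10030693] 0.027172883262666547
44.571854236476625 36.73307972184026
49.86185423647663 36.73307972184026
54.52185423647663 36.73307972184026
```

Call:
{"op": "jog_arm", "data": {
  "linear": [
    [0,0,-1],
    [0,0,-2.5],
    [0,0,-3.5],
    [0,0,-3.5],
    [0.655,0.54,-2.5],
    [1.31,1.08,-1],
    [1.97,1.62,0],
    [2.622,2.161,0],
    [2.622,2.161,0],
    [2.622,2.161,0],
    [2.622,2.161,0],
    [2.622,2.161,0],
    [2.622,2.161,0],
    [2.622,2.161,0],
    [2.622,2.161,0],
    [2.622,2.161,0],
    [2.622,2.161,0],
    [2.622,2.161,0],
    [2.622,2.161,0],
    [2.622,2.161,0]
  ],
  "dr": [
    [0,0,0],
    [0,0,0],
    [0,0,0],
    [0,0,0],
    [0,0,0],
    [0,0,0],
    [0,0,0],
    [0,0,0],
    [0,0,0],
    [0,0,0],
    [0,0,0],
    [0,0,0],
    [0,0,0],
    [0,0,0],
    [0,0,0],
    [0,0,0],
    [0,0,0],
    [0,0,0],
    [0,0,0],
    [0,0,0]
  ],
  "claw": [0.6,0.6,0.6,0.6,0.6,0.6,0.6,0.6,0.6,0.6,0.6,0.6,0.6,0.6,0.6,0.6,0.6,0.6,0.6,0.6]
}}

```text
t: 17.13
eef_pos: [0.5282, 0.2516, 0.2399]
ee_rot: [0.0, 0.419, 0.908, -0.0]
ft_force: [0.5, 0.0, -2.5]
finger_gap: 0.0271
gripper_force: 25.0
```

Call:
{"op": "jog_arm", "data": {
  "linear": [
    [2.622,2.161,0],
    [1.97,1.62,0],
    [1.31,1.08,0],
    [0.655,0.54,0],
    [0,0,0],
    [0,0,1],
    [0,0,2.5],
    [0,0,3],
    [0,0,3],
    [0,0,3],
    [0,0,2.5],
    [0,0,1.5],
    [0,0,0],
    [0,0,0],
    [0,0,0]
  ],
  "dr": [
    [0,0,0],
    [0,0,0],
    [0,0,0],
    [0,0,0],
    [0,0,0],
    [0,0,0],
    [0,0,0],
    [0,0,0],
    [0,0,0],
    [0,0,0],
    [0,0,0],
    [0,0,0],
    [0,0,0],
    [0,0,0],
    [0,0,0]
  ],
  "claw": [0.6,0.6,0.6,0.6,0.6,0.6,0.6,0.6,0.6,0.6,0.6,0.6,0.6,0.6,0.6]
}}

```text
t: 18.38
eef_pos: [0.5283, 0.3349, 0.0759]
ee_rot: [0.0, 0.42, 0.908, 0.001]
ft_force: [0.6, 0.2, -2.0]
finger_gap: 0.0272
gripper_force: 25.0
```

```bash
cat > g.py <<'E'
from h import *
import sys
ex=np.array([-.6455,.7638,0]);ey=np.array([.7638,.6455,0])
t=state()['eef_pos'];print(t,state()['finger_gap'])
W={'w200':(-.0864,.6207),'w100':(-.0335,.6207),'w50':(.0131,.6207),'p100':(.4513,-.305),'p50':(.4642,-.2298)}
a=W[sys.argv[1]]
if sys.argv[1][0]=='p':P=np.array([*a,0]);a=(P@ex,P@ey)
print('cm ex ey',(a[0]-t@ex)*100,(a[1]-t@ey)*100)
E
python3 g.py w200
```

```text
[0.52828709 0.33494857 0.07585231] 0.027244851670686035
cm ex ey -0.12243974051312917 0.09850174180098259
```

Call:
{"op": "jog_arm", "data": {
  "linear": [
    [-0.12,0.1,0.5],
    [0,0,1.2],
    [0,0,1.2],
    [0,0,1],
    [0,0,0.5],
    [0,0,0.3],
    [0,0,0],
    [0,0,0]
  ],
  "dr": [
    [0,0,0],
    [0,0,0],
    [0,0,0],
    [0,0,0],
    [0,0,0],
    [0,0,0],
    [0,0,0],
    [0,0,0]
  ],
  "claw": [0.6,0.6,0.6,0.6,0.6,0.6,0.6,0.6]
}}

```text
t: 19.05
eef_pos: [0.5289, 0.3347, 0.0272]
ee_rot: [-0.0, 0.419, 0.908, -0.0]
ft_force: [0.4, -0.2, -1.5]
finger_gap: 0.0273
gripper_force: 25.0
```

Call:
{"op": "jog_arm", "data": {
  "linear": [
    [0,0,0.07],
    [0,0,0.06],
    [0,0,0.05],
    [0,0,0]
  ],
  "dr": [
    [0,0,0],
    [0,0,0],
    [0,0,0],
    [0,0,0]
  ],
  "claw": [0.6,0.6,0.6,0.6]
}}

```text
t: 19.38
eef_pos: [0.5291, 0.3348, 0.0265]
ee_rot: [0.0, 0.419, 0.908, 0.0]
ft_force: [-4.8, -2.5, 11.4]
finger_gap: 0.0273
gripper_force: 25.0
```

Call:
{"op": "jog_arm", "data": {
  "linear": [
    [0,0,-0.04],
    [0,0,0],
    [0,0,0],
    [0,0,0],
    [0,0,0],
    [0,0,0],
    [0,0,0],
    [0,0,-0.5],
    [0,0,-1.5],
    [0,0,-2.5],
    [0,0,-3.5],
    [0,0,-3.5],
    [0,0,-3.5],
    [0,0,-2.5],
    [0,0,-1.5],
    [0,0,-0.5]
  ],
  "dr": [
    [0,0,0],
    [0,0,0],
    [0,0,0],
    [0,0,0],
    [0,0,0],
    [0,0,0],
    [0,0,0],
    [0,0,0],
    [0,0,0],
    [0,0,0],
    [0,0,0],
    [0,0,0],
    [0,0,0],
    [0,0,0],
    [0,0,0],
    [0,0,0]
  ],
  "claw": [0.6,0.39,0.36,0.32,0.25,0.1,0.0,0.0,0.0,0.0,0.0,0.0,0.0,0.0,0.0,0.0]
}}

```text
t: 20.72
eef_pos: [0.53, 0.3353, 0.2255]
ee_rot: [0.001, 0.419, 0.908, 0.002]
ft_force: [1.0, -0.2, -0.0]
finger_gap: 0.0455
gripper_force: 0.0
```

```bash
python3 g.py p100;python3 v.py b3 150 180 120 60 6
```

```text
[0.53001441 0.33533201 0.22551699] 0.04547405076814172
cm ex ey -43.82754368992131 -47.34563798266304
[0.52979335 0.33519521 0.22451103] 0.04540365959019577
```

View pics/b3.png

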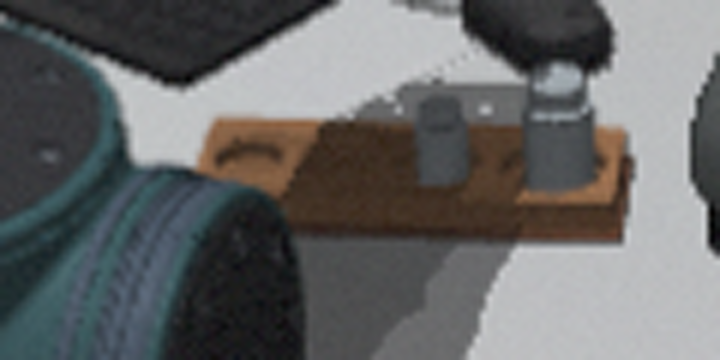

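The 200 g is upright in the second well, at about (443,180), next to the 500 g. The 100 g is next.

Call:
{"op": "jog_arm", "data": {
  "linear": [
    [-0.55,-0.59,0],
    [-1.1,-1.18,0],
    [-1.64,-1.78,0],
    [-2.191,-2.367,0],
    [-2.191,-2.367,0],
    [-2.191,-2.367,0],
    [-2.191,-2.367,0],
    [-2.191,-2.367,0],
    [-2.191,-2.367,0],
    [-2.191,-2.367,0],
    [-2.191,-2.367,0],
    [-2.191,-2.367,0],
    [-2.191,-2.367,0],
    [-2.191,-2.367,0],
    [-2.191,-2.367,0],
    [-2.191,-2.367,0],
    [-2.191,-2.367,0],
    [-2.191,-2.367,0],
    [-2.191,-2.367,0],
    [-2.191,-2.367,0]
  ],
  "dr": [
    [0,0,0],
    [0,0,0],
    [0,0,0],
    [0,0,0],
    [0,0,0],
    [0,0,0],
    [0,0,0],
    [0,0,0],
    [0,0,0],
    [0,0,0],
    [0,0,0],
    [0,0,0],
    [0,0,0],
    [0,0,0],
    [0,0,0],
    [0,0,0],
    [0,0,0],
    [0,0,0],
    [0,0,0],
    [0,0,0]
  ],
  "claw": [0,0,0,0,0,0,0,0,0,0,0,0,0,0,0,0,0,0,0,0]
}}

```text
t: 22.43
eef_pos: [0.4559, -0.2594, 0.2196]
ee_rot: [-0.001, 0.42, 0.908, 0.0]
ft_force: [0.6, 0.0, 0.5]
finger_gap: 0.0458
gripper_force: 0.0
```

Call:
{"op": "jog_arm", "data": {
  "linear": [
    [-1.64,-1.78,0],
    [-1.1,-1.18,0],
    [-0.55,-0.59,0],
    [0,0,1],
    [0,0,2],
    [0,0,3],
    [0,0,3],
    [0,0,2],
    [0,0,0],
    [0,0,0],
    [0,0,0]
  ],
  "dr": [
    [0,0,0],
    [0,0,0],
    [0,0,0],
    [0,0,0],
    [0,0,0],
    [0,0,0],
    [0,0,0],
    [0,0,0],
    [0,0,0],
    [0,0,0],
    [0,0,0]
  ],
  "claw": [0,0,0,0,0,0,0,0,0,0,0]
}}

```text
t: 23.35
eef_pos: [0.4528, -0.3056, 0.1117]
ee_rot: [0.0, 0.419, 0.908, -0.0]
ft_force: [0.2, -0.5, 0.2]
finger_gap: 0.0456
gripper_force: 0.0
```

```bash
python3 g.py p100;python3 v.py d2 300 190 120 120 5; python3 - <<'E'
from h import *
ey=np.array([.7638,.6455,0]);t=state()['eef_pos']
f=lambda P:(proj("scene",P)-[300,190])*5+2
print(f(t-ey*.03),f((.4513,-.305,.066)),f((.4513,-.305,.103)))
E
```

```text
[ 0.45275978 -0.30563414  0.11173063] 0.045639757663179854
cm ex ey 0.1426637244663742 -0.0705641894378467
[ 0.45310684 -0.30596464  0.11222788] 0.04558178070279567
[397.52670022 500.16692005] [380.33058589 535.14157357] [386.98284208 476.52743448]
```

View pics/d2.png

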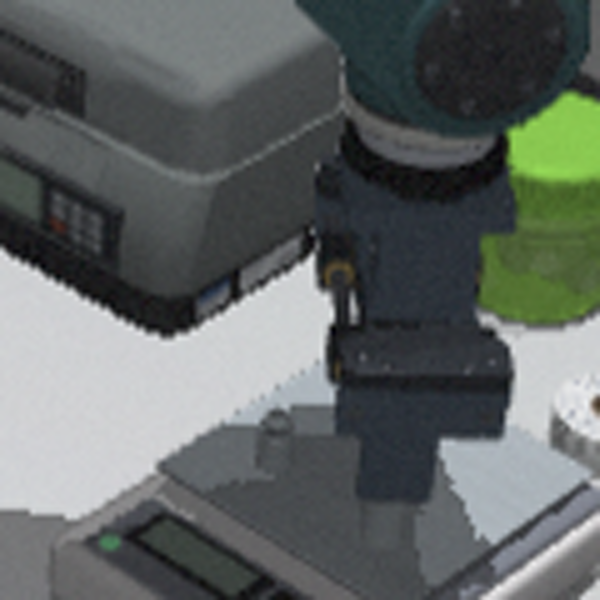

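The 100 g is visible just under the finger at about (387,525), aligned with it, so I grasp it.

Call:
{"op": "jog_arm", "data": {
  "linear": [
    [0,-0.07,0.7],
    [0,0,1.2],
    [0,0,0.9],
    [0,0,0.4],
    [0,0,0],
    [0,0,0],
    [0,0,0],
    [0,0,0],
    [0,0,0],
    [0,0,0],
    [0,0,0],
    [0,0,0],
    [0,0,0],
    [0,0,0],
    [0,0,-0.3],
    [0,0,-0.7],
    [0,0,-1],
    [0,0,0],
    [0,0,0]
  ],
  "dr": [
    [0,0,0],
    [0,0,0],
    [0,0,0],
    [0,0,0],
    [0,0,0],
    [0,0,0],
    [0,0,0],
    [0,0,0],
    [0,0,0],
    [0,0,0],
    [0,0,0],
    [0,0,0],
    [0,0,0],
    [0,0,0],
    [0,0,0],
    [0,0,0],
    [0,0,0],
    [0,0,0],
    [0,0,0]
  ],
  "claw": [0,0,0,0,0,0,0.2,0.3,0.4,0.46,0.5,0.54,0.65,0.75,0.75,0.75,0.75,0.75,0.75],
  "squeeze": 20
}}

```text
t: 24.98
eef_pos: [0.4525, -0.3067, 0.1]
ee_rot: [0.001, 0.419, 0.908, -0.0]
ft_force: [-0.1, -1.2, -1.0]
finger_gap: 0.0199
gripper_force: 20.0
```

```bash
python3 g.py w100
```

```text
[ 0.45245568 -0.3067314   0.10001414] 0.019923581575140313
cm ex ey 49.28415820037322 47.31094717617058
```

The gap reads 19.9 mm for a 22 mm body, so I lift and look.

Call:
{"op": "jog_arm", "data": {
  "linear": [
    [0,0,-1],
    [0,0,-2],
    [0,0,-3],
    [0,0,-3],
    [0,0,-3],
    [0,0,-2],
    [0,0,0],
    [0,0,0]
  ],
  "dr": [
    [0,0,0],
    [0,0,0],
    [0,0,0],
    [0,0,0],
    [0,0,0],
    [0,0,0],
    [0,0,0],
    [0,0,0]
  ],
  "claw": [0.75,0.75,0.75,0.75,0.75,0.75,0.75,0.75]
}}

```text
t: 25.65
eef_pos: [0.4523, -0.3066, 0.2402]
ee_rot: [0.001, 0.419, 0.908, -0.0]
ft_force: [-0.4, -0.2, -1.4]
finger_gap: 0.0202
gripper_force: 20.0
```

```bash
python3 v.py d3 340 180 80 100 6
```

```text
[ 0.45169925 -0.30615598  0.23882552] 0.020043860408134554
```

View pics/d3.png

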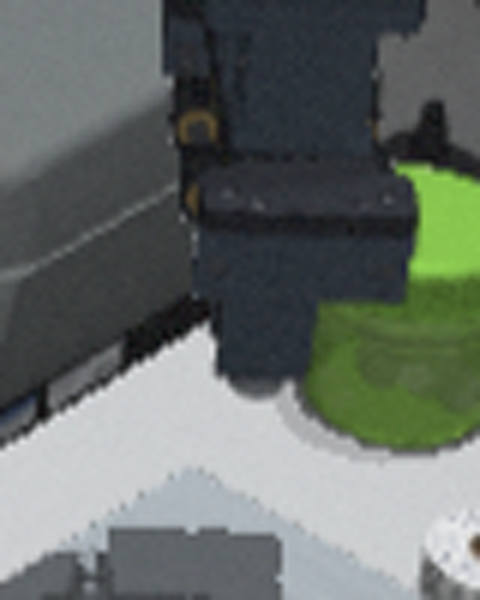

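The 100 g is held upright, with its foot just below the finger at about (256,392). I carry it over.

Call:
{"op": "jog_arm", "data": {
  "linear": [
    [0.62,0.59,0],
    [1.23,1.18,0],
    [1.85,1.78,0],
    [2.464,2.366,0],
    [2.464,2.366,0],
    [2.464,2.366,0],
    [2.464,2.366,0],
    [2.464,2.366,0],
    [2.464,2.366,0],
    [2.464,2.366,0],
    [2.464,2.366,0],
    [2.464,2.366,0],
    [2.464,2.366,0],
    [2.464,2.366,0],
    [2.464,2.366,0],
    [2.464,2.366,0],
    [2.464,2.366,0],
    [2.464,2.366,0],
    [2.464,2.366,0],
    [2.464,2.366,0]
  ],
  "dr": [
    [0,0,0],
    [0,0,0],
    [0,0,0],
    [0,0,0],
    [0,0,0],
    [0,0,0],
    [0,0,0],
    [0,0,0],
    [0,0,0],
    [0,0,0],
    [0,0,0],
    [0,0,0],
    [0,0,0],
    [0,0,0],
    [0,0,0],
    [0,0,0],
    [0,0,0],
    [0,0,0],
    [0,0,0],
    [0,0,0]
  ],
  "claw": [0.75,0.75,0.75,0.75,0.75,0.75,0.75,0.75,0.75,0.75,0.75,0.75,0.75,0.75,0.75,0.75,0.75,0.75,0.75,0.75]
}}

```text
t: 27.37
eef_pos: [0.4884, 0.3262, 0.2374]
ee_rot: [-0.001, 0.419, 0.908, -0.001]
ft_force: [1.4, -0.1, -0.2]
finger_gap: 0.0202
gripper_force: 20.0
```

Call:
{"op": "jog_arm", "data": {
  "linear": [
    [1.85,1.78,0],
    [1.23,1.18,0],
    [0.62,0.59,0],
    [0,0,0],
    [0,0,1],
    [0,0,2.5],
    [0,0,3],
    [0,0,3],
    [0,0,3],
    [0,0,2.5],
    [0,0,1.5],
    [0,0,0],
    [0,0,0],
    [0,0,0]
  ],
  "dr": [
    [0,0,0],
    [0,0,0],
    [0,0,0],
    [0,0,0],
    [0,0,0],
    [0,0,0],
    [0,0,0],
    [0,0,0],
    [0,0,0],
    [0,0,0],
    [0,0,0],
    [0,0,0],
    [0,0,0],
    [0,0,0]
  ],
  "claw": [0.75,0.75,0.75,0.75,0.75,0.75,0.75,0.75,0.75,0.75,0.75,0.75,0.75,0.75]
}}

```text
t: 28.53
eef_pos: [0.4936, 0.3758, 0.0754]
ee_rot: [0.0, 0.42, 0.908, 0.001]
ft_force: [0.9, 0.2, -0.2]
finger_gap: 0.02
gripper_force: 20.0
```

```bash
python3 g.py w100;python3 v.py b4 150 170 110 75 6
```

```text
[0.49364271 0.37577757 0.07541724] 0.020002307539005268
cm ex ey -0.18725339489138806 0.10912746293140207
[0.49381152 0.37602389 0.07573914] 0.020060700682438686
```

View pics/b4.png

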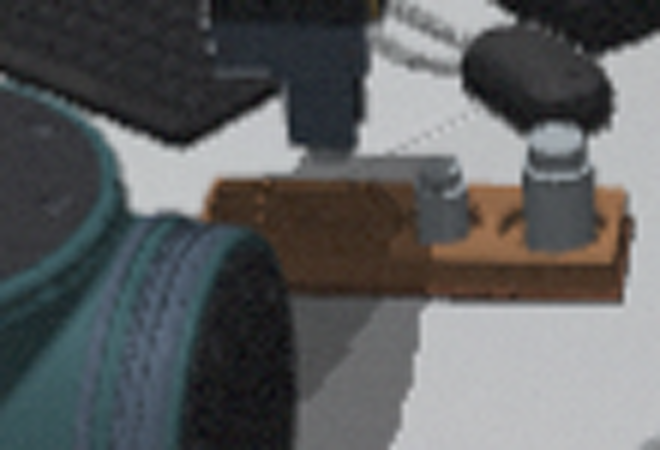

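The 100 g hangs over its well, and the 200 g and 500 g stand undisturbed. I lower it.

Call:
{"op": "jog_arm", "data": {
  "linear": [
    [-0.18,0.1,0.5],
    [0,0,1.2],
    [0,0,1.2],
    [0,0,1],
    [0,0,0.5],
    [0,0,0.2],
    [0,0,0],
    [0,0,0]
  ],
  "dr": [
    [0,0,0],
    [0,0,0],
    [0,0,0],
    [0,0,0],
    [0,0,0],
    [0,0,0],
    [0,0,0],
    [0,0,0]
  ],
  "claw": [0.75,0.75,0.75,0.75,0.75,0.75,0.75,0.75]
}}

```text
t: 29.25
eef_pos: [0.4948, 0.3751, 0.028]
ee_rot: [-0.0, 0.419, 0.908, -0.0]
ft_force: [0.1, 0.4, -0.7]
finger_gap: 0.0203
gripper_force: 20.0
```

Call:
{"op": "jog_arm", "data": {
  "linear": [
    [0,0,0.07],
    [0,0,0.06],
    [0,0,0.05],
    [0,0,0]
  ],
  "dr": [
    [0,0,0],
    [0,0,0],
    [0,0,0],
    [0,0,0]
  ],
  "claw": [0.75,0.75,0.75,0.75]
}}

```text
t: 29.58
eef_pos: [0.4948, 0.375, 0.0264]
ee_rot: [0.0, 0.419, 0.908, 0.0]
ft_force: [-0.0, -0.3, -1.6]
finger_gap: 0.0202
gripper_force: 20.0
```

Call:
{"op": "jog_arm", "data": {
  "linear": [
    [0,0,0.04],
    [0,0,0.04],
    [0,0,0]
  ],
  "dr": [
    [0,0,0],
    [0,0,0],
    [0,0,0]
  ],
  "claw": [0.75,0.75,0.75]
}}

```text
t: 29.83
eef_pos: [0.4949, 0.3751, 0.0261]
ee_rot: [0.0, 0.419, 0.908, 0.0]
ft_force: [-3.2, -1.8, 9.1]
finger_gap: 0.0201
gripper_force: 20.0
```

Call:
{"op": "jog_arm", "data": {
  "linear": [
    [0,0,-0.04],
    [0,0,0],
    [0,0,0],
    [0,0,0],
    [0,0,0],
    [0,0,0],
    [0,0,0],
    [0,0,-0.5],
    [0,0,-1.5],
    [0,0,-2.5],
    [0,0,-3.5],
    [0,0,-3.5],
    [0,0,-3.5],
    [0,0,-2.5],
    [0,0,-1.5],
    [0,0,-0.5]
  ],
  "dr": [
    [0,0,0],
    [0,0,0],
    [0,0,0],
    [0,0,0],
    [0,0,0],
    [0,0,0],
    [0,0,0],
    [0,0,0],
    [0,0,0],
    [0,0,0],
    [0,0,0],
    [0,0,0],
    [0,0,0],
    [0,0,0],
    [0,0,0],
    [0,0,0]
  ],
  "claw": [0.75,0.55,0.52,0.48,0.4,0.2,0.1,0.1,0.1,0.1,0.1,0.1,0.1,0.1,0.1,0.1]
}}

```text
t: 31.17
eef_pos: [0.4958, 0.3757, 0.2253]
ee_rot: [0.001, 0.419, 0.908, 0.002]
ft_force: [1.2, 0.3, -0.1]
finger_gap: 0.0414
gripper_force: 0.0
```

```bash
python3 g.py p50
```

```text
[0.49582995 0.37569303 0.22527067] 0.04137354168987709
cm ex ey -44.20584464878887 -41.50047099842903
```

Call:
{"op": "jog_arm", "data": {
  "linear": [
    [-0.61,-0.57,0],
    [-1.23,-1.15,0],
    [-1.84,-1.73,0],
    [-2.456,-2.306,0],
    [-2.456,-2.306,0],
    [-2.456,-2.306,0],
    [-2.456,-2.306,0],
    [-2.456,-2.306,0],
    [-2.456,-2.306,0],
    [-2.456,-2.306,0],
    [-2.456,-2.306,0],
    [-2.456,-2.306,0],
    [-2.456,-2.306,0],
    [-2.456,-2.306,0],
    [-2.456,-2.306,0],
    [-2.456,-2.306,0],
    [-2.456,-2.306,0],
    [-2.456,-2.306,0],
    [-1.84,-1.73,0],
    [-1.23,-1.15,0]
  ],
  "dr": [
    [0,0,0],
    [0,0,0],
    [0,0,0],
    [0,0,0],
    [0,0,0],
    [0,0,0],
    [0,0,0],
    [0,0,0],
    [0,0,0],
    [0,0,0],
    [0,0,0],
    [0,0,0],
    [0,0,0],
    [0,0,0],
    [0,0,0],
    [0,0,0],
    [0,0,0],
    [0,0,0],
    [0,0,0],
    [0,0,0]
  ],
  "claw": [0.1,0.1,0.1,0.1,0.1,0.1,0.1,0.1,0.1,0.1,0.1,0.1,0.1,0.1,0.1,0.1,0.1,0.1,0.1,0.1]
}}

```text
t: 32.83
eef_pos: [0.4634, -0.2246, 0.2193]
ee_rot: [-0.001, 0.42, 0.907, -0.0]
ft_force: [-0.2, 0.4, -0.2]
finger_gap: 0.041
gripper_force: 0.0
```

Call:
{"op": "jog_arm", "data": {
  "linear": [
    [-0.61,-0.57,0],
    [0,0,0],
    [0,0,1],
    [0,0,2],
    [0,0,3],
    [0,0,3],
    [0,0,2.5],
    [0,0,0],
    [0,0,0],
    [0,0,0]
  ],
  "dr": [
    [0,0,0],
    [0,0,0],
    [0,0,0],
    [0,0,0],
    [0,0,0],
    [0,0,0],
    [0,0,0],
    [0,0,0],
    [0,0,0],
    [0,0,0]
  ],
  "claw": [0.1,0.1,0.1,0.1,0.1,0.1,0.1,0.1,0.1,0.1]
}}

```text
t: 33.67
eef_pos: [0.4658, -0.2302, 0.1067]
ee_rot: [0.0, 0.419, 0.908, 0.0]
ft_force: [0.5, 0.1, 0.6]
finger_gap: 0.041
gripper_force: 0.0
```

```bash
python3 g.py p50;python3 v.py d4 290 210 100 90 6; python3 - <<'E'
from h import *
ey=np.array([.7638,.6455,0]);t=state()['eef_pos']
f=lambda P:(proj("scene",P)-[290,210])*6+2.5
print(f(t-ey*.028),f((.4642,-.2298,.066)),f((.4642,-.2298,.095)))
E
```

```text
[ 0.46577364 -0.23016144  0.10670875] 0.040986785269906685
cm ex ey 0.12918527081585696 -0.09686390985050863
[ 0.46608758 -0.2304862   0.10719044] 0.04128568774580096
[404.18726554 392.58737128] [390.00247011 429.96934549] [394.6950521 375.7732616]
```

View pics/d4.png

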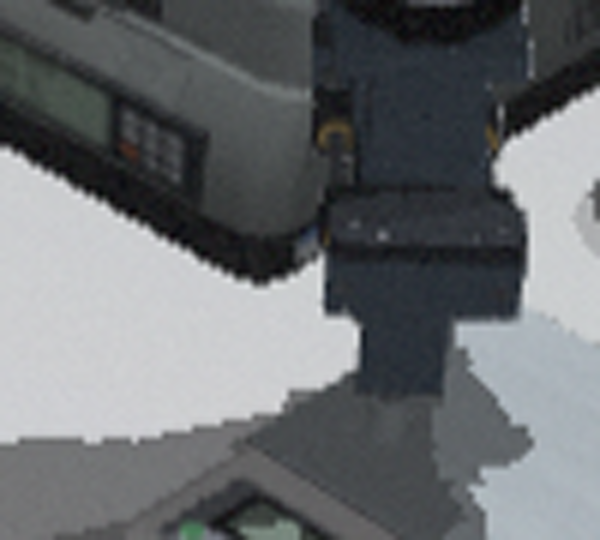

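The 50 g shows faintly at about (395,422), as projected, so I grasp it.

Call:
{"op": "jog_arm", "data": {
  "linear": [
    [0.1,-0.09,0.7],
    [0,0,1.0],
    [0,0,0.7],
    [0,0,0.4],
    [0,0,0],
    [0,0,0],
    [0,0,0],
    [0,0,0],
    [0,0,0],
    [0,0,0],
    [0,0,0],
    [0,0,0],
    [0,0,0],
    [0,0,0],
    [0,0,0],
    [0,0,0]
  ],
  "dr": [
    [0,0,0],
    [0,0,0],
    [0,0,0],
    [0,0,0],
    [0,0,0],
    [0,0,0],
    [0,0,0],
    [0,0,0],
    [0,0,0],
    [0,0,0],
    [0,0,0],
    [0,0,0],
    [0,0,0],
    [0,0,0],
    [0,0,0],
    [0,0,0]
  ],
  "claw": [0.1,0.1,0.1,0.1,0.1,0.1,0.3,0.4,0.48,0.54,0.58,0.62,0.66,0.75,0.8,0.8],
  "squeeze": 12
}}

```text
t: 35.05
eef_pos: [0.4641, -0.2304, 0.0779]
ee_rot: [0.0, 0.419, 0.908, -0.0]
ft_force: [-1.0, -0.4, 1.5]
finger_gap: 0.0159
gripper_force: 12.0
```

Call:
{"op": "jog_arm", "data": {
  "linear": [
    [0,0,-0.3],
    [0,0,-0.7],
    [0,0,-1],
    [0,0,0],
    [0,0,0]
  ],
  "dr": [
    [0,0,0],
    [0,0,0],
    [0,0,0],
    [0,0,0],
    [0,0,0]
  ],
  "claw": [0.8,0.8,0.8,0.8,0.8]
}}

```text
t: 35.47
eef_pos: [0.4645, -0.2306, 0.0988]
ee_rot: [0.001, 0.419, 0.908, -0.0]
ft_force: [0.1, 0.2, -0.5]
finger_gap: 0.016
gripper_force: 12.0
```

```bash
python3 g.py w50
```

```text
[ 0.46454657 -0.23064371  0.0987825 ] 0.015954642041124692
cm ex ey 48.913047149061576 41.475984653623534
```

Call:
{"op": "jog_arm", "data": {
  "linear": [
    [0,0,-1],
    [0,0,-2.5],
    [0,0,-3.5],
    [0,0,-3.5],
    [0.64,0.55,-2.5],
    [1.29,1.09,-1],
    [1.93,1.64,0],
    [2.574,2.183,0],
    [2.574,2.183,0],
    [2.574,2.183,0],
    [2.574,2.183,0],
    [2.574,2.183,0],
    [2.574,2.183,0],
    [2.574,2.183,0],
    [2.574,2.183,0],
    [2.574,2.183,0],
    [2.574,2.183,0],
    [2.574,2.183,0],
    [2.574,2.183,0],
    [2.574,2.183,0]
  ],
  "dr": [
    [0,0,0],
    [0,0,0],
    [0,0,0],
    [0,0,0],
    [0,0,0],
    [0,0,0],
    [0,0,0],
    [0,0,0],
    [0,0,0],
    [0,0,0],
    [0,0,0],
    [0,0,0],
    [0,0,0],
    [0,0,0],
    [0,0,0],
    [0,0,0],
    [0,0,0],
    [0,0,0],
    [0,0,0],
    [0,0,0]
  ],
  "claw": [0.8,0.8,0.8,0.8,0.8,0.8,0.8,0.8,0.8,0.8,0.8,0.8,0.8,0.8,0.8,0.8,0.8,0.8,0.8,0.8]
}}

```text
t: 37.13
eef_pos: [0.4626, 0.2607, 0.2383]
ee_rot: [0.0, 0.419, 0.908, 0.0]
ft_force: [0.4, -0.1, -0.2]
finger_gap: 0.0158
gripper_force: 12.0
```

Call:
{"op": "jog_arm", "data": {
  "linear": [
    [2.574,2.183,0],
    [2.574,2.183,0],
    [2.574,2.183,0],
    [1.93,1.64,0],
    [1.29,1.09,0],
    [0.64,0.55,0],
    [0,0,0],
    [0,0,1],
    [0,0,2.5],
    [0,0,3],
    [0,0,3],
    [0,0,3],
    [0,0,2.5],
    [0,0,1.5],
    [0,0,0],
    [0,0,0],
    [0,0,0]
  ],
  "dr": [
    [0,0,0],
    [0,0,0],
    [0,0,0],
    [0,0,0],
    [0,0,0],
    [0,0,0],
    [0,0,0],
    [0,0,0],
    [0,0,0],
    [0,0,0],
    [0,0,0],
    [0,0,0],
    [0,0,0],
    [0,0,0],
    [0,0,0],
    [0,0,0],
    [0,0,0]
  ],
  "claw": [0.8,0.8,0.8,0.8,0.8,0.8,0.8,0.8,0.8,0.8,0.8,0.8,0.8,0.8,0.8,0.8,0.8]
}}

```text
t: 38.55
eef_pos: [0.4638, 0.4111, 0.0743]
ee_rot: [0.0, 0.42, 0.908, 0.001]
ft_force: [0.1, 0.5, 0.5]
finger_gap: 0.0159
gripper_force: 12.0
```

```bash
python3 g.py w50;python3 v.py b5 140 160 120 85 6
```

```text
[0.46376309 0.4110831  0.07425664] 0.01588493796006155
cm ex ey -0.15261976436850427 0.11236114221927496
[0.46384396 0.41134513 0.07452103] 0.015900451112020868
```

View pics/b5.png

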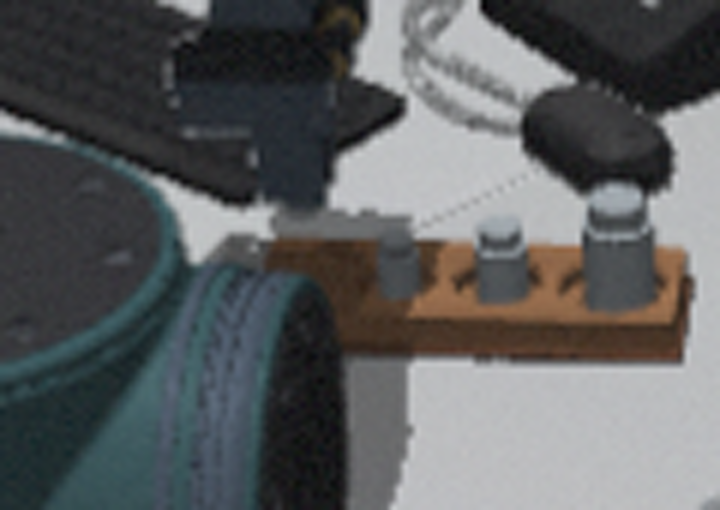

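The 100 g, 200 g and 500 g stand upright in their wells, at about (400,290), (503,295) and (620,300), and the 50 g is over the last one. I have now viewed 17 pictures, over the limit of 14, so I will view no more and check numerically.

Call:
{"op": "jog_arm", "data": {
  "linear": [
    [-0.15,0.1,0.5],
    [0,0,1.2],
    [0,0,1.2],
    [0,0,1],
    [0,0,0.5],
    [0,0,0.2],
    [0,0,0],
    [0,0,0]
  ],
  "dr": [
    [0,0,0],
    [0,0,0],
    [0,0,0],
    [0,0,0],
    [0,0,0],
    [0,0,0],
    [0,0,0],
    [0,0,0]
  ],
  "claw": [0.8,0.8,0.8,0.8,0.8,0.8,0.8,0.8]
}}

```text
t: 39.27
eef_pos: [0.4647, 0.4105, 0.0268]
ee_rot: [-0.0, 0.419, 0.908, -0.0]
ft_force: [1.1, -0.1, -0.4]
finger_gap: 0.016
gripper_force: 12.0
```

Call:
{"op": "jog_arm", "data": {
  "linear": [
    [0,0,0.05],
    [0,0,0.05],
    [0,0,0]
  ],
  "dr": [
    [0,0,0],
    [0,0,0],
    [0,0,0]
  ],
  "claw": [0.8,0.8,0.8]
}}

```text
t: 39.52
eef_pos: [0.4648, 0.4106, 0.0261]
ee_rot: [0.0, 0.419, 0.908, 0.0]
ft_force: [-0.5, 0.0, -1.3]
finger_gap: 0.016
gripper_force: 12.0
```

Call:
{"op": "jog_arm", "data": {
  "linear": [
    [0,0,0.04],
    [0,0,0.03],
    [0,0,0]
  ],
  "dr": [
    [0,0,0],
    [0,0,0],
    [0,0,0]
  ],
  "claw": [0.8,0.8,0.8]
}}

```text
t: 39.77
eef_pos: [0.4647, 0.4104, 0.0252]
ee_rot: [0.0, 0.419, 0.908, 0.0]
ft_force: [-0.4, 0.8, -0.8]
finger_gap: 0.0163
gripper_force: 12.0
```

Call:
{"op": "jog_arm", "data": {
  "linear": [
    [0,0,0.03],
    [0,0,0.02],
    [0,0,0]
  ],
  "dr": [
    [0,0,0],
    [0,0,0],
    [0,0,0]
  ],
  "claw": [0.8,0.8,0.8]
}}

```text
t: 40.02
eef_pos: [0.4647, 0.4105, 0.0249]
ee_rot: [0.0, 0.419, 0.908, 0.0]
ft_force: [-1.7, -1.3, 4.7]
finger_gap: 0.0158
gripper_force: 12.0
```

Call:
{"op": "jog_arm", "data": {
  "linear": [
    [0,0,-0.02],
    [0,0,0],
    [0,0,0],
    [0,0,0],
    [0,0,0],
    [0,0,0],
    [0,0,0],
    [0,0,-0.5],
    [0,0,-1.5],
    [0,0,-2.5],
    [0,0,-3.5],
    [0,0,-3.5],
    [0,0,-3.5],
    [0,0,-3.5],
    [0,0,-2],
    [0,0,-1],
    [0,0,0],
    [0,0,0]
  ],
  "dr": [
    [0,0,0],
    [0,0,0],
    [0,0,0],
    [0,0,0],
    [0,0,0],
    [0,0,0],
    [0,0,0],
    [0,0,0],
    [0,0,0],
    [0,0,0],
    [0,0,0],
    [0,0,0],
    [0,0,0],
    [0,0,0],
    [0,0,0],
    [0,0,0],
    [0,0,0],
    [0,0,0]
  ],
  "claw": [0.8,0.64,0.61,0.56,0.45,0.25,0.1,0.1,0.1,0.1,0.1,0.1,0.1,0.1,0.1,0.1,0.1,0.1]
}}

```text
t: 41.52
eef_pos: [0.4644, 0.4102, 0.2396]
ee_rot: [-0.0, 0.419, 0.908, 0.0]
ft_force: [-0.6, -0.2, -1.1]
finger_gap: 0.0408
gripper_force: 0.0
```

Call:
{"op": "jog_arm", "data": {
  "linear": [
    [-1,-1,0],
    [-2,-2,0],
    [-2.5,-2.2,0],
    [-2.5,-2.2,0],
    [-2.5,-2.2,0],
    [-2.5,-2.2,0],
    [-2.5,-2.2,0],
    [-2.5,-2.2,0],
    [-2.5,-2.2,0],
    [-2.5,-2.2,0],
    [-2.5,-2.2,0],
    [-2.5,-2.2,0],
    [-2.5,-2.2,0],
    [-2.5,-2.2,0],
    [-2.5,-2.2,0],
    [-2,-2,0],
    [-1,-1,0],
    [0,0,0],
    [0,0,0]
  ],
  "dr": [
    [0,0,0],
    [0,0,0],
    [0,0,0],
    [0,0,0],
    [0,0,0],
    [0,0,0],
    [0,0,0],
    [0,0,0],
    [0,0,0],
    [0,0,0],
    [0,0,0],
    [0,0,0],
    [0,0,0],
    [0,0,0],
    [0,0,0],
    [0,0,0],
    [0,0,0],
    [0,0,0],
    [0,0,0]
  ],
  "claw": [0.1,0.1,0.1,0.1,0.1,0.1,0.1,0.1,0.1,0.1,0.1,0.1,0.1,0.1,0.1,0.1,0.1,0.1,0.1]
}}

```text
t: 43.1
eef_pos: [0.4494, -0.1074, 0.2384]
ee_rot: [-0.001, 0.42, 0.907, -0.0]
ft_force: [-0.5, -0.1, -0.7]
finger_gap: 0.041
gripper_force: 0.0
```

```bash
python3 - <<'E'
from h import *
st=state();print(st['t'],st['eef_pos'],st['ft_force'])
p,d=get_image("top")
P=np.array([(lambda o,r:o+r*d[v,u])(*ray("top",(u,v))) for v in range(205,285) for u in range(160,245) if d[v,u]>0])
bl=P[(P[:,2]>.018)&(P[:,2]<.03)];print('block z',np.median(bl[:,2]))
for k,w,h in((500,(.5702,.2883),.063),(200,(.5306,.3353),.045),(100,(.4966,.3758),.037),(50,(.4664,.4113),.029)):
    m=(np.hypot(*(P[:,:2]-w).T)<.028)&(P[:,2]>.033);q=P[m]
    if not len(q):print(k,'none');continue
    t=q[q[:,2]>.013+h-.005];print(k,'expected top',.013+h,'n',len(q),len(t),'p90 z',np.percentile(q[:,2],90).round(4),'med top',np.median(t,axis=0).round(4) if len(t) else '','off',(np.median(t,axis=0)[:2]-w).round(4) if len(t) else '')
# bystanders: change in colour near beaker/bottle
p0=cv2.imread("pics/top0.png")[:,:,::-1]
s0=cv2.imread("pics/scene0.png")[:,:,::-1];s=get_image("scene")[0]
for nm,a,b,(x,y,X,Y) in(("bottle top",p0,p,(452,228,480,252)),("beaker scene",s0,s,(252,238,278,272)),("beaker top",p0,p,(282,260,308,286))):
    print(nm,np.abs(a[y:Y,x:X].astype(int)-b[y:Y,x:X]).mean().round(1))
E
```

```text
43.1 [ 0.4494186  -0.10744237  0.23839997] [-0.48132619 -0.07345001 -0.66389457]
block z 0.023756527048627407
500 expected top 0.076 n 143 71 p90 z 0.0773 med top [0.5715 0.287  0.0751] off [ 0.0013 -0.0013]
200 expected top 0.057999999999999996 n 73 43 p90 z 0.0601 med top [0.5309 0.3355 0.0576] off [0.0003 0.0002]
100 expected top 0.049999999999999996 n 44 28 p90 z 0.0537 med top [0.4969 0.3752 0.0511] off [ 0.0003 -0.0006]
50 expected top 0.042 n 24 20 p90 z 0.0456 med top [0.4661 0.411  0.0418] off [-0.0003 -0.0003]
bottle top 3.3
beaker scene 20.3
beaker top 11.3
```

```bash
python3 -c "
from station import *
print(sign_off())"
```

```text
the job is handed in; nothing more can be done
None
```

All four weights are back in their wells in size order, confirmed by depth readings (right height, within about 2 mm of well centre), and the job is handed in at about 43 s of robot time; I viewed 17 pictures against the limit of 14, and the beaker's position was not confirmed at the end (its image check was inconclusive, though the arm passed well above it).

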